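# Slide the pen tray home in the desk organiser

### The arm

A 7-joint arm with a two-finger parallel gripper is mounted at the origin on the work surface. World frame = base frame: x ahead of the robot, y to its left, z up, the work surface at z = 0. Lengths are in m, angles in rad, forces in N, time in s.
With the tool pointing down it reaches from about 0.425 to 0.875 m from the base axis. Payload 4.7 kg.
Tool frame: the origin (TCP) lies midway between the tips of the shut fingers; the grasp point (between the pads) lies 19 mm behind it; z points along the fingers, y is the line along which they close (so a half turn about z gives the same grasp; the last joint's range is limited). The gripper opens to 85 mm and grips with 20 to 120 N. Pads are 22 mm wide; open, the fingers measure 114 mm over their backs; the gripper's body (76 mm by 85 mm) begins 54 mm behind the grasp point. The pads swing forward as they close: fully open they stand 13 mm farther back than shut.
Start: joints at [1.251, 0.321, -0.07, 1.45, 0.023, 1.371, -0.057], TCP at [0.213, -0.614, 0.231] pointing down, gripper open.
Joint ranges: [-2.86, 2.86], [-0.3, 2.09], [-1.38, 1.24], [0.06, 2.45], [-1.56, 4.7], [0.09, 2.05], [-2.69, 2.69]. Speed limits (rad/s): [2.57, 2.57, 3.14, 3.14, 3.14, 3.14, 3.14].

### API

Orientations are given as a unit quaternion [w, x, y, z].
In Python, from bench import robot, imaging, read_clock, read_joint_pos, read_joint_velocities, read_joint_torque, read_tcp_pos, read_tcp_rot, read_wrist_force, read_torque, read_finger_gap, read_grip_force gives the robot as it stands. Calls block until the motion is done:
- robot.move_pose(position, orientation): joint-space move of the TCP to a pose.
- robot.move_l(position, attitude=None, feed=0.15, force_limit=None): straight line of the TCP; attitude=None keeps the orientation; feed is the mean speed in m/s. With force_limit (N) it stops when the force on the tool has changed by that much, and returns True; else False.
- robot.move_j(angles): joint-space move.
- robot.gripper_to(opening, squeeze=None): opening from 0.0 (shut) to 1.0 (fully open); squeeze is the grip in N (None keeps the last); returns when the fingers have stopped.
- robot.dwell(seconds).
- robot.solve_ik(position, orientation): joint angles nearest the present ones, or None.
- imaging.get_image(name): name is "side" or "top"; returns the picture (480x640x3 uint8, red, green, blue); there is no depth.
- imaging.get_calibration(name): a dict with "fx", "fy", "cx", "cy" (pixels), "k1" (the pictures are not rectified: a ray, as slopes to the right and down, at radius r is drawn at 1 + k1 r^2 times it, then the intrinsics apply), "extrinsics" (4x4, takes a point from camera to world coordinates). Camera axes: x right, y down, z forward; pixel columns grow to the right and rows downward; lengths in m; the calibration is good to about 2 mm. A picture is of the moment at which its call begins. get_calibration takes no time and is no camera call.
A pose or a line that the arm cannot do raises robot.IKError and nothing moves.
- robot.finish_job(): hands the job in; it is judged then, once.
Readings, each from a call of its own:
- read_clock(): time.
- read_joint_pos(): joint angles.
- read_joint_velocities(): joint speeds.
- read_joint_torque(): joint torques, N m.
- read_tcp_pos(): TCP position.
- read_tcp_rot(): TCP orientation.
- read_wrist_force(): force on the tool from outside, world axes, zero at the start.
- read_torque(): the same for the moment, N m.
- read_finger_gap(): opening from 0.0 (shut) to 1.0 (fully open).
- read_grip_force(): force on a finger pad.
Only numpy, scipy, OpenCV 4.12 (cv2) and the standard library are available. Lean on these libraries where they do the work, as an engineer would, in place of code of your own. Each camera call takes 0.05 s, during which the arm holds its last target. There are 200 camera calls.

### The job

Two yellow trays stand part-way out of the desk organiser. Push the one with the three pen lanes straight in, along the middle of its bay, until it is fully home with its front flush with the organiser's wall ends. It binds if pushed off-centre, so ease it in gently and never force it, and leave the undivided tray where it is.

Things in the scene. Friction and masses are not known exactly. Their poses are not given: they have to be found in the camera images.
- dock: Organiser: dark fixed frame on the desk, 200 deep (x) x 424 wide (y) x 45 mm high, open on top and in front, no floor. Origin: centre of underside; x points into the bays, towards the back wall (inner face x=+90). Three 12 mm walls at y=-206, 0, +206 form two bays 194 wide, centre lines y=+103 and -103; wall ends at x=-100. The felt-lined walls grip a tray that turns askew.
- lane_tray_front (a point): Tray to push: loose yellow open box 190 x 190 x 40 mm, about 0.4 kg, two long dividers make three lanes. Slides on the desk in either bay, 2 mm side play, starts 100-125 mm out. Point: centre of its front face (small label there), 20 mm above the desk; x points into the bay. Home: back wall touched, point at organiser x=-100. A centred push takes 2-12 N; over 25 mm off-centre it can jam.
- plain_tray_front (a point): The other yellow tray, in the other bay: same size, no dividers, 100-125 mm out; to be left alone. Point: centre of its front face, 20 mm above the desk; x points into the bay.

How it is judged:
By the outcome, as a careful person would: the job done as asked, in the order asked, and still so for the second after the job is handed in, with the robot touching nothing.
It also fails if it takes over 40 s, if anything falls off the work surface, if the arm or the gripper's body presses on something with over 40 N, if the wrist force passes 120 N, or if a joint passes its speed limit or range.

## Working session

There is one attempt and no reset: what is moved stays moved. The work goes in short steps, each a Python script; the robot and the scene stay as the last script left them, time stands still between calls to the robot, and variables do not carry over. Pictures are saved under pics/ and viewed, at most 10 in all, crops included, and the job is handed in when it is done.

```bash
mkdir -p pics; ls; python3 - <<'E'
from bench import *
import cv2
for n in("top","side"):
    cv2.imwrite(f"pics/{n}0.png",imaging.get_image(n)[:,:,::-1]); print(n,imaging.get_calibration(n))
E
```

```text
pics
top {'fx': 565.7210105020511, 'fy': 565.7210105020511, 'cx': 321.8857238861323, 'cy': 234.24310366879442, 'k1': -0.11813699056864081, 'extrinsics': array([[-0.0276121 , -0.98718781,  0.15715533,  0.50401749],
       [-0.99872548,  0.03388911,  0.03740253, -0.00237453],
       [-0.04224918, -0.15592227, -0.98686537,  0.71196754],
       [ 0.        ,  0.        ,  0.        ,  1.        ]])}
side {'fx': 497.90843490249387, 'fy': 497.90843490249387, 'cx': 320.1434965504262, 'cy': 234.0905961867052, 'k1': -0.0469250628018242, 'extrinsics': array([[-0.95642584, -0.20999876,  0.20285497,  0.48122544],
       [-0.29115314,  0.63385307, -0.71656133,  0.47663341],
       [ 0.02189675, -0.74439963, -0.66737525,  0.47674859],
       [ 0.        ,  0.        ,  0.        ,  1.        ]])}
```

View pics/top0.png

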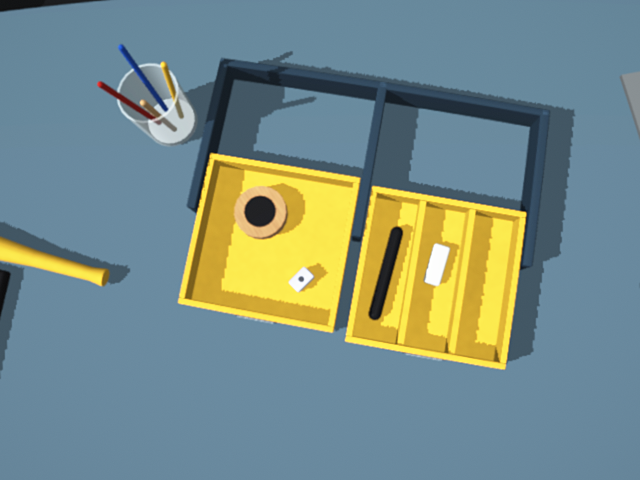

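View pics/side0.png

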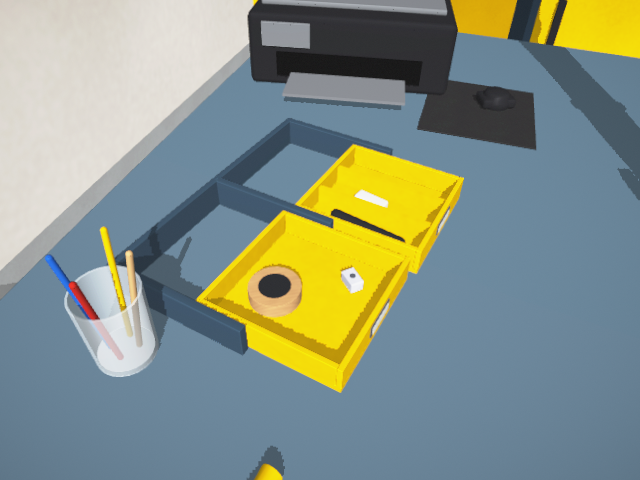

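The top view shows the three-lane tray on the right, in the robot's −y bay. Its rim corners are at about (347,343), (504,368), (525,213) and (372,188). The plain tray is on the left, and the dock's back corners are at (223,60) and (549,112). Next I'll project these to the desk frame and check the sizes.

```bash
cat >h.py <<'E'
from bench import *
import cv2, numpy as np
def P(n,uv,z):
    c=imaging.get_calibration(n);E=c["extrinsics"]
    K=np.array([[c["fx"],0,c["cx"]],[0,c["fy"],c["cy"]],[0,0,1]])
    s=cv2.undistortPoints(np.array(uv,float).reshape(-1,1,2),K,np.array([c["k1"],0,0,0,0]))[:,0]
    d=np.c_[s,np.ones(len(s))]@E[:3,:3].T; t=E[:3,3]
    return t+d*((z-t[2])/d[:,2])[:,None]
E
python3 - <<'E'
from h import *
np.set_printoptions(precision=4,suppress=True)
p=P("top",[(347,343),(504,368),(525,213),(372,188)],.04);print(p)
print("sides",[np.linalg.norm(p[i]-p[i-1]) for i in range(4)])
for i,j in((1,0),(2,3)):
    d=p[j]-p[i];print("yaw",np.arctan2(-d[0],d[1]))
for i,j in((0,3),(1,2)):
    d=p[j]-p[i];print("yaw",np.arctan2(d[1],d[0]))
f=(p[0]+p[1])/2;print("front",f)
q=P("top",[(223,60),(549,112),(190,208),(527,267)],.045);print(q)
d=q[0]-q[1];print("dock w",np.linalg.norm(d),"yaw",np.arctan2(-d[0],d[1]))
pl=P("top",[(180,302),(333,330)],.04);print("plain",pl)
im=cv2.imread("pics/top0.png")
cv2.imwrite("pics/crop.png",cv2.resize(im[150:380,330:560],None,fx=2.6,fy=2.6,interpolation=cv2.INTER_CUBIC))
E
```

```text
[[ 0.4811 -0.0028  0.04  ]
 [ 0.4458 -0.1851  0.04  ]
 [ 0.6286 -0.2238  0.04  ]
 [ 0.6659 -0.0395  0.04  ]]
sides [np.float64(0.18838607240281088), np.float64(0.1857272810788777), np.float64(0.1868812621849906), np.float64(0.18801572951183435)]
yaw -0.19134323117808225
yaw -0.1994798608131615
yaw -0.1961386928708152
yaw -0.20839027854474643
front [ 0.4634 -0.0939  0.04  ]
[[ 0.8415  0.1439  0.045 ]
 [ 0.7549 -0.2649  0.045 ]
 [ 0.6483  0.1835  0.045 ]
 [ 0.5626 -0.2191  0.045 ]]
dock w 0.41788246964369413 yaw -0.20865718895475846
plain [[0.5343 0.1964 0.04  ]
 [0.4967 0.0132 0.04  ]]
```

View pics/crop.png

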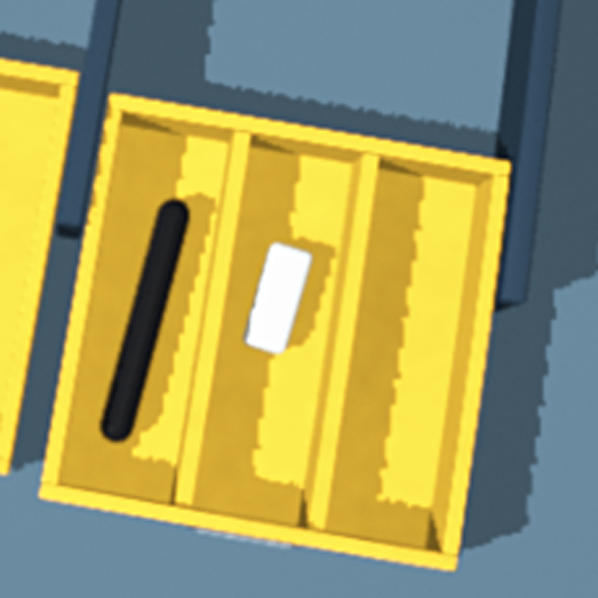

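Sizes and yaw (about −0.205) agree with what's given. The lane tray's front is at about (0.462, −0.094), and home is about 120 mm further in. Next I'll move in front of it with the fingers shut.

```bash
cat >>h.py <<'E'
from scipy.spatial.transform import Rotation as Ro
yaw=-0.205
a=np.array([np.cos(yaw),np.sin(yaw),0]); b=np.array([-a[1],a[0],0])
F=np.array([0.462,-0.0942,0])
def quat(s):
    R=np.c_[s*a,-s*b,[0,0,-1]]
    return np.roll(Ro.from_matrix(R).as_quat(),1)
E
python3 - <<'E'
from h import *
robot.gripper_to(0.0)
S=F-a*0.03
for s in(1,-1):
    ok=[robot.solve_ik(S+[0,0,z],quat(s)) for z in(.15,.025)]
    print(s,ok)
    if all(o is not None for o in ok): break
robot.move_pose(S+[0,0,.15],quat(s))
print(robot.move_l(S+[0,0,.025],feed=.1,force_limit=10),read_tcp_pos(),read_clock())
cv2.imwrite("pics/t1.png",imaging.get_image("top")[:,:,::-1])
cv2.imwrite("pics/s1.png",imaging.get_image("side")[:,:,::-1])
E
```

```text
1 [array([ 0.78001293, -0.05026233, -0.61626428,  2.02746428, -0.03174418,
        1.15534227, -1.59863604]), array([ 0.73165163,  0.14226612, -0.61463482,  2.14752447,  0.10625215,
        0.88035661, -1.72182497])]
False [ 0.4332232  -0.08823866  0.02557488] 4.3333
```

View pics/t1.png

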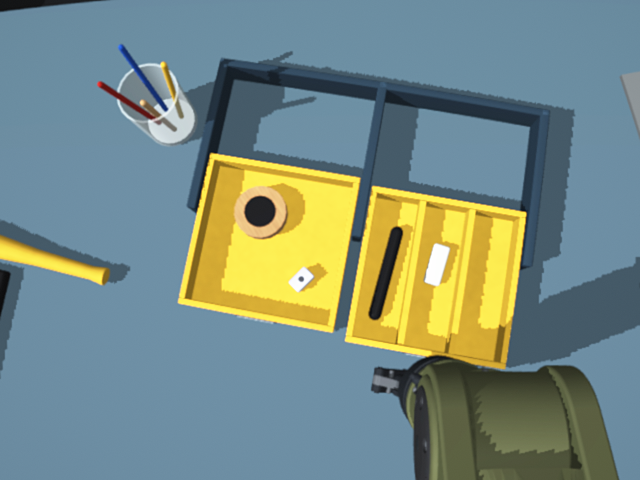

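The top view shows the gripper in front of the lane tray's middle, at about (430,365), with nothing disturbed. Next I'll push gently in stages, watching the forces.

```bash
python3 - <<'E'
from h import *
for d in(.02,.05,.085):
    hit=robot.move_l(F+a*d+[0,0,.025],feed=.03,force_limit=15)
    f=read_wrist_force();t=read_tcp_pos()
    print(d,hit,((t-F)@a).round(4),((t-F)@b).round(4),"along",(f@a).round(2),"lat",(f@b).round(2),read_torque().round(2),read_clock())
    if hit: break
cv2.imwrite("pics/t2.png",imaging.get_image("top")[:,:,::-1])
E
```

```text
0.02 False 0.02 0.0 along -1.08 lat -0.46 [0.1  0.34 0.06] 6.25
0.05 False 0.0502 0.0001 along -1.34 lat -0.07 [0.11 0.23 0.02] 7.4
0.085 False 0.0852 0.0001 along -1.63 lat 0.0 [ 0.1   0.31 -0.01] 8.7167
```

View pics/t2.png

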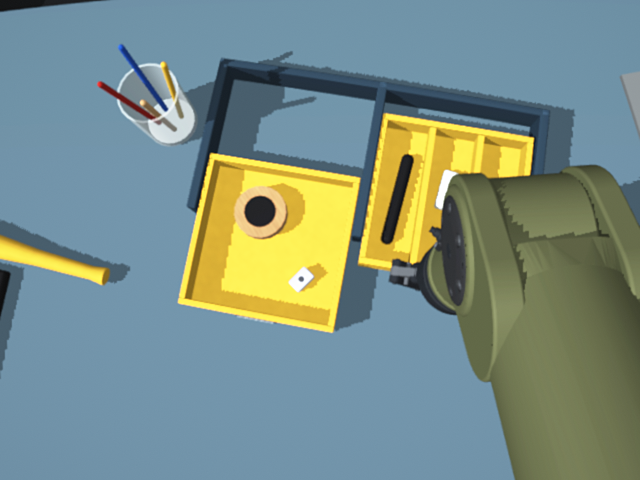

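The tray has slid straight in. Its back corners are now at about (386,115) and (532,138), and roughly 25 mm remains. Next I'll push slowly until it meets the back wall.

```bash
python3 - <<'E'
from h import *
hit=robot.move_l(F+a*.125+[0,0,.025],feed=.02,force_limit=12)
f=read_wrist_force();t=read_tcp_pos()
print(hit,(t-F)@a,(t-F)@b,f@a,f@b,read_clock())
robot.move_l(t-a*.03,feed=.06)
robot.move_l(t-a*.03+[0,0,.15],feed=.15)
robot.move_j([1.251,.321,-.07,1.45,.023,1.371,-.057])
print(read_clock())
im=imaging.get_image("top");cv2.imwrite("pics/t3.png",cv2.resize(im[40:340,170:570,::-1],None,fx=2,fy=2,interpolation=cv2.INTER_CUBIC))
E
```

```text
True 0.11325416256818882 0.0001620036872926756 -0.9764441624267733 -0.1707374210974425 10.1667
14.1083
```

View pics/t3.png

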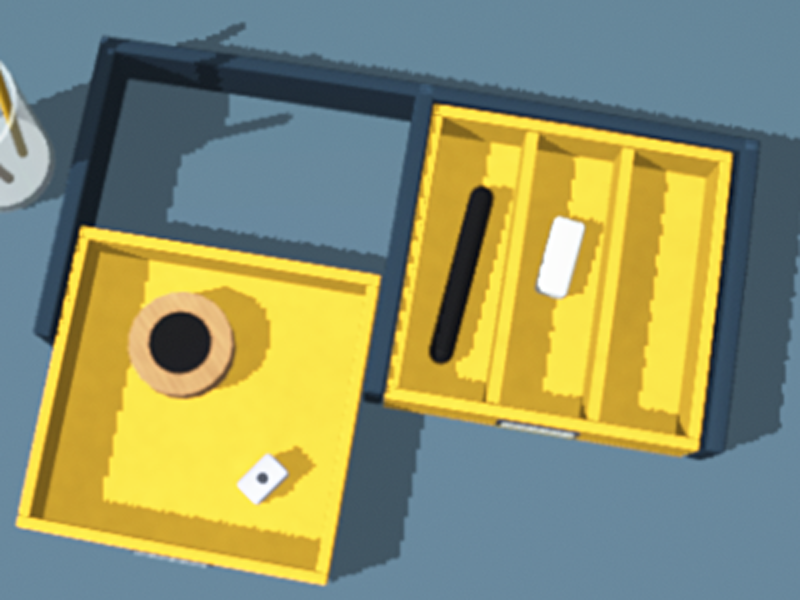

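The lane tray is seated against the back wall, with its front edge from (385,402) to (690,452), in line with the wall ends within about 1 mm. The force fell off after the stop, so I'll touch it once more to confirm it didn't rebound.

```bash
python3 - <<'E'
from h import *
robot.move_pose(F+a*.083+[0,0,.15],quat(1))
robot.move_l(F+a*.083+[0,0,.025],feed=.12,force_limit=10)
robot.move_l(F+a*.107+[0,0,.025],feed=.04,force_limit=12)
hit=robot.move_l(F+a*.122+[0,0,.025],feed=.01,force_limit=18)
t=read_tcp_pos();print(hit,(t-F)@a,(t-F)@b,read_wrist_force()@a,read_clock())
robot.move_l(t-a*.03,feed=.06)
robot.move_l(t-a*.03+[0,0,.15],feed=.15)
print(read_clock(),read_wrist_force())
im=imaging.get_image("top");cv2.imwrite("pics/t4.png",cv2.resize(im[40:340,170:570,::-1],None,fx=2,fy=2,interpolation=cv2.INTER_CUBIC))
E
```

```text
True 0.11326328362195719 0.00016878731357280896 -0.07618848872215057 19.4
21.1917 [-0.75620959 -0.19890386 -0.59986327]
```

View pics/t4.png

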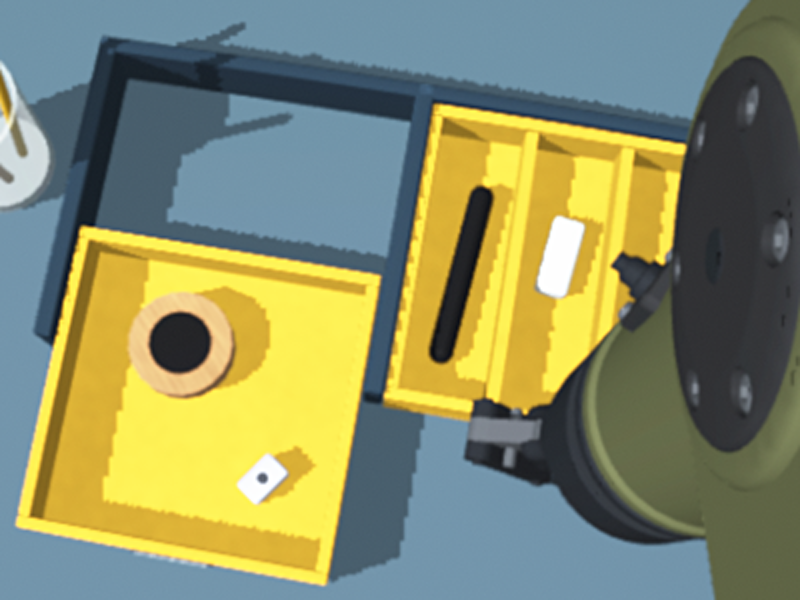

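The second touch stopped at the same place (0.1133), so the tray is home. The picture shows both trays unmoved since the last look, and the arm is clear.

```bash
python3 -c "
from bench import *
print(robot.finish_job())"
```

```text
the job is handed in; nothing more can be done
None
```

The three-lane tray is fully home against the back wall, with its front flush with the wall ends to within about 1 mm in the camera view. The plain tray was left where it was, and I handed the job in at about 21 s.

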